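Swing the oven tray home and pack its last wedge tin

TASK

First swing the oven tray round on the pivot pin, keeping its notched ear hooked on the pin and the tray flat on the white board, until its long side lies fully home along the steel fence. Then take the wedge-shaped tin from the bench (not the rectangular one) and lower it into the empty place in the tray, head to tail with its neighbours, so that it stands flat on the tray's floor and the row fills the tray. The other tins stay standing in the tray, the tray stays home, and leave everything else on the bench where it is.

Things in the scene. Friction and masses are not known exactly. Their poses are not given: they have to be found in the camera images.
- board: fixed white plastic board, x -220 to +85, y -225 to +50 mm, 10 mm thick, on the bench, with a steel pivot pin and a steel fence on it. Origin on the pin's axis at bench level; x points from the pin towards the fence (away from the robot), y to the left along the fence.
- board_pin (a point): centre of the fixed pivot pin at the board's top surface (10 mm above the bench); the pin is 12 mm thick and stands 35 mm above the board.
- board_fence (a point): middle of the fence's face that looks to the board's -x, 28 mm above the bench. The fence is a straight bar along the board's y, 175 mm long, its face 58 mm beyond the pin's axis, its top 45 mm above the bench.
- tray: loose oven tray of dark steel, 0.3 to 0.5 kg empty, flat on the board, holding three wedge tins. Origin on its underside at the pin's place in the notch of its ear. x points across it to the long side that belongs on the fence, y from tray to ear. Tray x -55 to +55, y -200 to -22 mm; walls 4 mm thick, tops 24 mm over the underside; floor 4 mm. Home = same heading as the board.
- tray_ear (a point): bottom of the notch in the ear at the tray's left end, bearing on the pin. The ear is 12 mm high and reaches 44 mm beyond the end wall; the notch is 18 mm wide and open to the tray's -x, so only a push towards +x at the free (-y) end keeps it on the pin. At the start the tray is turned 0.35 to 0.65 rad clockwise from the board, its free end towards the robot.
- tray_end (a point): point on the outer face of the tray's -x long wall, 15 mm from the free end, 14 mm above the tray's underside: a push here towards the tray's +x swings it on the pin; a push at the tray's middle may slide it off. It slides with friction, some 3 to 8 N.
- tray_gap (a point): where the loose wedge tin's origin must come: on the tray floor (4 mm over the tray's underside) in the empty place between tin_b and tin_c, about 3 mm clear on each side. The tin's x and y axes then point as the tray's: wide end to the tray's +x, straight side to its +y.
- tin_loose: lidded wedge-shaped baking tin of plain aluminium on the bench, 0.12 to 0.21 kg. Origin on its underside. From above a right-angled trapezoid: x -48 (narrow end, 26 mm wide) to +48 mm (wide end, 54 mm wide); straight side at y = +20 mm, slanted side from y = -6 (narrow end) to -34 mm (wide end). Lid 36 mm above the underside; the foot is 2.5 mm smaller all round.
- tin_loose_handle (a point): top centre of the loose tin's stiff handle, at x +6, y +3, z 60 mm of the tin. The handle is 12 mm thick along the tin's x, 22 mm wide along y, and rises from z 36 to 60 mm; pinch it from above across the 12 mm.
- tin_loose_wide (a point): middle of the loose tin's wide end at lid height (36 mm above its underside).
- tin_a: lidded wedge-shaped baking tin of plain aluminium in the tray, nearest the pin; same shape and frame as tin_loose, wide end to the tray's +x.
- tin_b: lidded wedge-shaped baking tin of plain aluminium in the tray, second from the pin, same shape and frame, wide end to the tray's -x.
- tin_c: lidded wedge-shaped baking tin of plain aluminium in the tray, at the free end, same shape and frame, wide end to the tray's -x.
- loaf_tin: bystander: a lidded RECTANGULAR tin, 96 x 40 mm, 36 mm high, with the same handle (at its centre); it lies on the bench near the loose wedge tin and does not fit. Origin at the centre of its underside.
- bowl: bystander: steel bowl, 130 mm across, 60 mm high; origin centre of underside.
- jar: bystander: amber glass jar, 70 mm across, 110 mm high; origin centre of underside.
- scraper: bystander: dough scraper lying flat, 97 x 120 mm, 13 mm high; origin near its centre at bench level.
- brush: bystander: pastry brush lying on the bench; origin near its centre at bench level.
- canister: bystander: steel canister, 74 mm across, 100 mm high; origin centre of underside.
- timer: bystander: round white kitchen timer, 60 mm across, 26 mm high; origin centre of underside.
Things that resemble listed ones, but are neither listed nor needed, are in the scene too. Leave any green or turquoise look-alike of the tin_a alone.

How it is judged (in metres and radians):
On the way, in this order (a step that is already met when the one before it is completed fails the run):
1. the tray is home: notch on the pin, long side along the fence, flat on the board (angle between the x axis of tray and the x axis of board, either way round below 0.05 rad and horizontal distance between tray and board_pin below 0.012 m and height (world z) of tray below 0.013 m and angle between tray's own z axis and vertical below 0.03 rad), for 0.2 s.
2. the loose wedge tin stands flat on the tray floor in the empty place, the right way round (z of tin_loose in the frame of tray between 0.001 and 0.008 m and angle between tin_loose's own z axis and vertical below 0.06 rad and horizontal distance between tin_loose and tray_gap below 0.014 m and angle between the x axis of tin_loose and the x axis of tray, either way round below 0.12 rad and x of tin_loose_wide in the frame of tray above 0.03 m), for 0.2 s.
At the end, for the whole second after the job is handed in: Tray flat on the board, within 0.05 rad of the board's heading, notch within 12 mm of the pin; loose wedge tin flat on the tray floor within 14 mm and 0.12 rad of the empty place, wide end towards the fence; the other three tins still flat on the tray floor; tray and tin at rest (all of step 1 and all of step 2 and z of tin_a in the frame of tray between 0.001 and 0.008 m and angle between each of tin_a, tin_b, tin_c's own z axis and vertical below 0.06 rad and z of tin_b in the frame of tray between 0.001 and 0.008 m and z of tin_c in the frame of tray between 0.001 and 0.008 m and linear speed of each of tray, tin_loose below 0.01 m/s); the robot touches nothing.
It fails at once if the tray's notch comes off the pin (more than 20 mm from it) (horizontal distance between tray and board_pin above 0.02 m).
It fails at once if the tray is lifted off the board or tipped (height (world z) of tray above 0.022 m or angle between tray's own z axis and vertical above 0.12 rad).
It fails at once if the loose tin is dropped instead of lowered (z of tin_loose in the frame of tray above 0.015 m and contact force between the fingers and tin_loose below 0.05 N and linear speed of tin_loose above 0.35 m/s).
It fails at once if a bystander is pushed more than 30 mm or toppled (distance of any of loaf_tin, bowl, jar, scraper, brush, canister, timer from where it was at the start of the episode above 0.03 m or angle between any of loaf_tin, bowl, jar, scraper, brush, canister, timer's own z axis and vertical above 0.5 rad).
It also fails if it takes over 54 s, if anything falls off the work surface, if the arm or the gripper's body presses on something with over 40 N, if the wrist force passes 120 N, or if a joint passes its speed limit or range.

ROBOT

A 6-joint arm with a two-finger parallel gripper is mounted at the origin on the work surface. World frame = base frame: x ahead of the robot, y to its left, z up, the work surface at z = 0. Lengths are in mm, angles in rad, forces in N, time in s.
With the tool pointing down it reaches from about 400 to 925 mm from the base axis. Payload 12.5 kg.
Tool frame: the origin (TCP) lies midway between the tips of the shut fingers; the grasp point (between the pads) lies 19 mm behind it; z points along the fingers, y is the direction in which the jaws open and shut (so a half turn about z gives the same grasp; the last joint's range is limited). The gripper opens to 95 mm and grips with 3 to 60 N. Pads are 20 mm wide; open, the fingers measure 119 mm over their backs; the gripper's body (75 mm by 180 mm) begins 59 mm behind the grasp point.
Start: joints at [-1.276, 0.491, 1.559, -0, 1.092, -0.106], TCP at [243.871, -575.477, 214.661] pointing down, gripper open.
Joint ranges: [-3.1, 3.1], [-0.84, 2.19], [0.05, 2.79], [-1.13, 4.28], [0.06, 2.93], [-2.69, 2.69]. Speed limits (rad/s): [2.22, 2.22, 2.79, 3.14, 3.14, 3.14].

INTERFACE

Orientations are given as [roll, pitch, yaw] about the fixed x, y, z axes, in that order (R = Rz(yaw) Ry(pitch) Rx(roll)).
In Python, from cell import env gives the robot as it stands.
- The arm moves only by the tool drive_tool, never from a script. Its argument "increments" is a list of rows, each a list of 2 entries, a list of its own where there are three numbers: the shift along the tool's x, y, z as a fraction of full scale, then the turn, a rotation vector about the tool's x, y, z as a fraction of full scale. In form: [[[x, y, z], [ax, ay, az]], ...]. A call has 1 to 5 rows; each row shifts and turns the commanded pose from where the row before left it, along the tool's axes as they then stand; what a row does not reach is not made up. Full scale, the value 1, is 30 mm for a shift and 0.08 rad for a turn. A row lasts 1/12 s, in which the tool goes at most 41.7 mm and 7.16 degrees, less where a joint would pass 70% of its speed; a pose out of reach is approached as far as the arm can. A call with a number of a shift or a turn outside -1 to 1 is refused whole. A call with a gripper value outside its range is refused whole. "jaw" is the opening, from -1 (shut) to 1 (fully open), so that 0 is half open, set as the call begins (left out, the last holds). The fingers move at their own pace and stop on an object; the grip force is fixed at half the most. Time passes only in rows, so rows that do not move let the fingers close. It gives the time, the measured TCP pose, the force and the opening at its end, in the units of the state.
- env.state(): the state, without advancing time (a new reading comes with each control period).
- env.read_camera(name): name is "scene" or "top" or "wrist"; returns a dict with "pixels" (384x512x3 uint8, blue, green, red), "vertical_fov" (degrees; the focal length in pixels is half the picture's height over the tangent of half this angle, whatever the lens; pixels are square), "cx", "cy" (the principal point, pixels), "world_to_cam" (4x4, takes a point from world to camera coordinates). Camera axes: x right, y down, z forward; pixel columns grow to the right and rows downward; lengths in mm; the calibration is good to about 2 mm. A picture is of the moment at which its call begins. There is no depth.
- env.job_done(): hands the job in, once; it reports no verdict.
Trained networks look in a picture, given as the dict that the camera call returned (one of the last four; its "shot" number tells which), for a name from the list of things; names that differ only in an ending like _2 or _b are one class to them, and where a whole thing is asked for, a point or a joint stands for the part that bears it (a point fixed in the world has none). Each returns a list of dicts, best first, with "score" (0 to 1); they miss things now and then, are a little off and sometimes report something else, mostly with a low value. They report only what shows in the picture. A call takes as long as a camera call. They do not tell look-alikes from the thing itself.
- env.boxes_of(target, picture): "point" ([x, y, z] in mm, in world coordinates, good to about 4 mm: the middle of the surface that is visible of it).
- env.tip_of(target, picture): "point" ([x, y, z] in mm, in world coordinates, good to about 4 mm: a listed point, or the origin of a listed thing).
The state is a dict: "t": time; "joints": joint angles; "qvel": joint speeds; "tau": joint torques, N m; "eef_pos": TCP position; "tcp_rot": TCP orientation; "ft_force": force on the tool from outside, world axes, zero at the start; "moment": the same for the moment, N m; "opening": opening from 0.0 (shut) to 1.0 (fully open).
Only numpy, scipy, OpenCV 4.12 (cv2) and the standard library are available. Lean on these libraries where they do the work, as an engineer would, in place of code of your own. Each camera call takes 0.05 s, during which the arm holds its last target.

## Working session

There is one attempt and no reset: what is moved stays moved. The work goes in short steps, Python scripts to look and compute and a tool call to move; the robot and the scene stay as the last step left them, time stands still between calls to the robot, and variables do not carry over. Pictures are saved under pics/ and viewed, and the job is handed in when it is done.

Besides the shell and the picture viewer there is one more tool, called in YAML: its name, and indented under it one key for each argument. drive_tool: Moves the arm, as the interface text tells. Its arguments: {"type":"object","properties":{"increments":{"type":"array","items":{"type":"array"}},"jaw":{"type":"number"}},"required":["increments"]}

```bash
ls; mkdir -p pics; python3 - <<'E'
from cell import env
import cv2,numpy as np
s=env.state();print(s)
for n in ["scene","top","wrist"]:
    p=env.read_camera(n);cv2.imwrite(f"pics/{n}0.png",p["pixels"])
    print(n,p["vertical_fov"],p["cx"],p["cy"],np.round(p["world_to_cam"],3).tolist(),p["shot"])
    if n!="wrist":
        for t in ["board_pin","board_fence","tray","tray_ear","tray_end","tray_gap","tin_loose","tin_loose_handle","tin_loose_wide","loaf_tin"]:
            r=env.tip_of(t,p);print(t,[(np.round(d["point"]).tolist(),round(d["score"],2)) for d in r][:5])
print(env.state()["t"])
E
```

```text
pics
{'t': 0.0, 'joints': array([-1.27559507e+00,  4.91497841e-01,  1.55946065e+00,  9.16358356e-06,
        1.09168089e+00, -1.05627874e-01]), 'qvel': array([ 9.83314267e-05, -6.20372648e-04,  6.25875288e-04, -4.37025759e-05,
       -3.11560688e-05,  4.79012774e-04]), 'tau': array([-2.31212704e-03, -6.12643147e+01, -2.58183485e+01,  6.92591001e-02,
        4.82590136e-02, -1.07377684e-04]), 'eef_pos': array([ 243.79884846, -575.22220262,  214.09623142]), 'tcp_rot': array([-3.14055262e+00, -1.18440324e-04,  4.00824840e-01]), 'ft_force': array([ 0.14745554, -0.23190502, -0.48597317]), 'moment': array([-0.02512587,  0.00973063, -0.00328332]), 'opening': 1.0009014128594507}
scene 49.6185816252825 262.40560406968586 188.40470164170472 [[0.415, 0.91, -0.01, -227.858], [0.793, -0.367, -0.486, -400.683], [-0.446, 0.193, -0.874, 1581.319], [0.0, 0.0, 0.0, 1.0]] 1
board_pin [([651.0, 106.0, 5.0], 0.94)]
board_fence [([701.0, -4.0, 28.0], 0.62), ([330.0, 352.0, -2.0], 0.41)]
tray [([648.0, 104.0, 16.0], 0.77), ([670.0, 415.0, 4.0], 0.29)]
tray_ear [([651.0, 98.0, 16.0], 0.82)]
tray_end [([513.
[... 500 characters left out ...]
, -446.0, 3.0], 0.62)]
board_fence [([695.0, -8.0, 29.0], 0.66), ([342.0, -372.0, 3.0], 0.51), ([521.0, -444.0, 2.0], 0.4)]
tray [([649.0, 105.0, 10.0], 0.97), ([521.0, -448.0, 3.0], 0.6)]
tray_ear [([651.0, 96.0, 15.0], 0.66)]
tray_end [([647.0, 98.0, 4.0], 0.66), ([517.0, -39.0, 26.0], 0.61)]
tray_gap [([591.0, -15.0, 8.0], 0.62)]
tin_loose [([440.0, -220.0, 4.0], 0.54)]
tin_loose_handle [([441.0, -224.0, 53.0], 0.89)]
tin_loose_wide [([464.0, -259.0, 30.0], 0.7)]
loaf_tin [([618.0, -303.0, -1.0], 0.83)]
wrist 65.8401595803877 259.81670793954027 192.5393007193441 [[0.392, -0.92, 0.001, -625.592], [-0.892, -0.38, 0.244, -29.875], [-0.224, -0.096, -0.97, 388.72], [0.0, 0.0, 0.0, 1.0]] 3
1.15
```

View images.

View pics/top0.png

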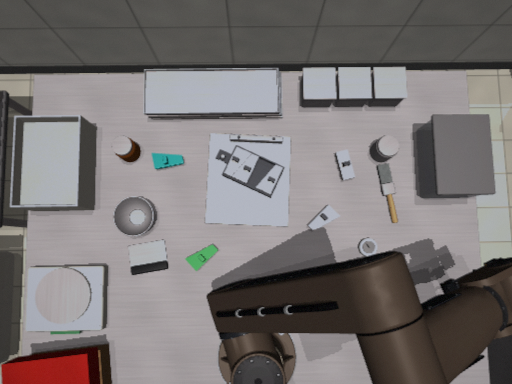

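View pics/scene0.png

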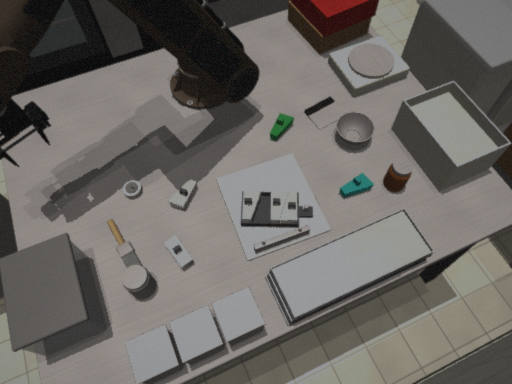

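```bash
python3 - <<'E'
import cv2,numpy as np
a=cv2.imread("pics/top0.png")[120:240,195:370];b=cv2.imread("pics/scene0.png")[140:280,150:330]
a=cv2.resize(a,(790,542),interpolation=cv2.INTER_CUBIC);cv2.imwrite("pics/ct.png",a)
cv2.imwrite("pics/cs.png",cv2.resize(b,(770,599),interpolation=cv2.INTER_CUBIC))
E
```

```text
(no output)
```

View pics/ct.png

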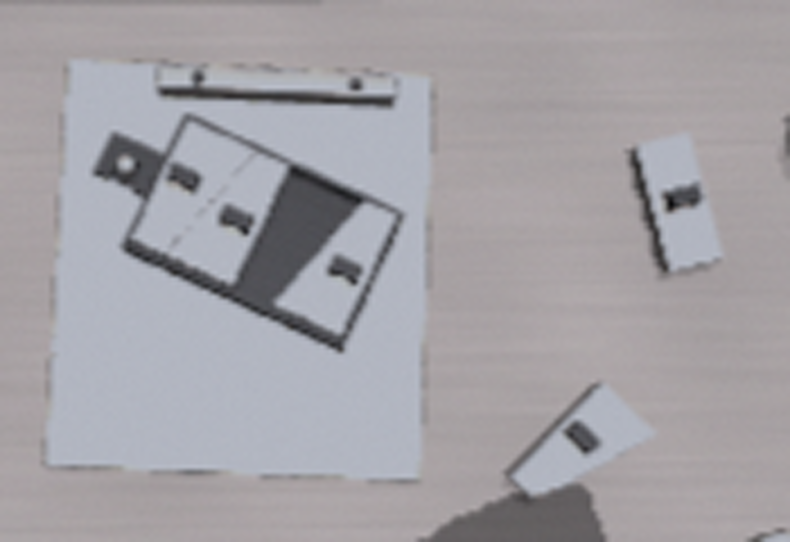

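View pics/cs.png

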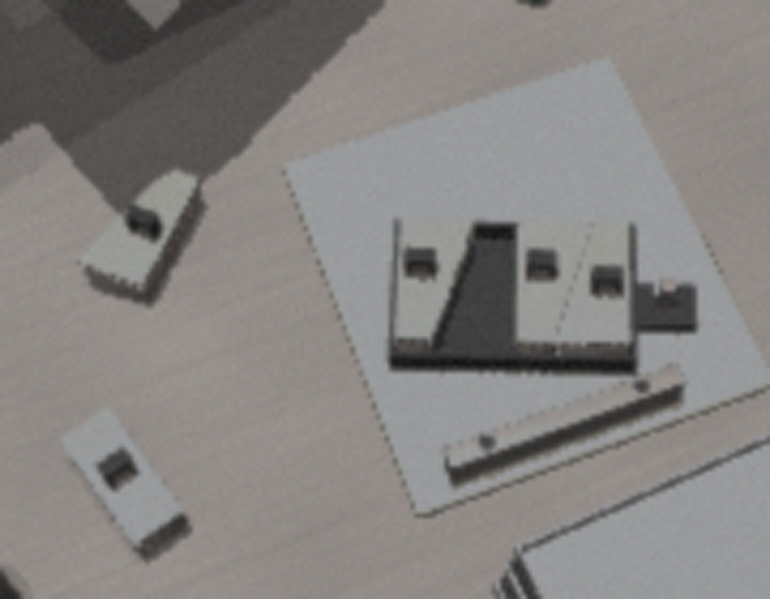

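```bash
cat > h.py <<'E'
import numpy as np
from scipy.optimize import least_squares
T=lambda l:np.array(l)
CAM={'top':(45.30166546246114,260.9256606968921,189.7472274734296),'scene':(49.6185816252825,262.40560406968586,188.40470164170472)}
def proj(p,P):
    P=np.atleast_2d(P);f=192/np.tan(np.radians(p['vertical_fov'])/2)
    c=(np.c_[P,np.ones(len(P))]@p['world_to_cam'].T)[:,:3]
    return np.c_[p['cx']+f*c[:,0]/c[:,2],p['cy']+f*c[:,1]/c[:,2]]
def place(q,L):
    c,s=np.cos(q[2]),np.sin(q[2]);L=np.atleast_2d(L).astype(float)
    return np.c_[q[0]+c*L[:,0]-s*L[:,1],q[1]+s*L[:,0]+c*L[:,1],L[:,2]+(q[3] if len(q)>3 else 0)]
def fit(obs,q0):
    """obs list of (pic, local pts, px); q=[x,y,yaw(,z)]"""
    r=least_squares(lambda q:np.concatenate([(proj(p,place(q,L))-px).ravel() for p,L,px in obs]),q0,loss='soft_l1',x_scale=[10,10,.1,10][:len(q0)])
    return r.x,np.sqrt(np.mean(r.fun**2))
BOARD=[(85,50,10),(85,-225,10),(-220,-225,10),(-220,50,10)]
TRAY=[(55,-22,24),(55,-200,24),(-55,-200,24),(-55,-22,24)]
WEDGE=[(48,20,36),(48,-34,36),(-48,-6,36),(-48,20,36)]
E
python3 - <<'E'
from cell import env
from h import *
t=env.read_camera("top");s=env.read_camera("scene")
ct=lambda a:np.array(a)/(790/175)+[195,120]
cs=lambda a:np.array(a)/(770/180)+[150,140]
print("board",fit([(t,BOARD,ct([(68,60),(432,75),(418,480),(47,465)])),(s,BOARD[1:],cs([(418,515),(285,165),(610,60)]))][:],[650,105,0]))
o=[(t,TRAY,ct([(187,115),(402,213),(343,348),(127,245)])),(s,[TRAY[2],TRAY[3]],cs([(398,218),(634,222)]))]
print("tray",fit(o,[650,105,-.45,10]))
o=[(t,WEDGE,ct([(603,383),(655,433),(530,497),(508,475)])),(s,WEDGE[:2],cs([(150,290),(85,265)]))]
print("tin",fit(o,[440,-220,-.8,0]))
E
```

```text
board (array([ 6.46035348e+02,  1.01271122e+02, -5.59594554e-02]), np.float64(1.2546382463766736))
tray (array([ 6.44713908e+02,  1.00425802e+02, -4.57009249e-01,  3.32270458e+00]), np.float64(0.891828823064433))
tin (array([ 433.63073419, -221.9706354 ,   -0.79810129,  -16.36896938]), np.float64(1.0752974765447514))
```

```bash
cat >> h.py <<'E'
from scipy.spatial.transform import Rotation as R
def plan(cur,rot,target,yaw,n):
    """n identical rows by constant twist, planar yaw"""
    R0=R.from_euler('xyz',rot);R1=R.from_euler('xyz',[np.pi,0,yaw])
    rv=(R0.inv()*R1).as_rotvec()
    w=rv/n;d=np.asarray(target)-cur
    # find body shift v st sum_k R0*exp(k w) v = d
    M=sum((R0*R.from_rotvec(k*w)).as_matrix() for k in range(n))
    v=np.linalg.solve(M,d)
    return np.round(v/30,3),np.round(w/.08,3)
def P(target,yaw,n):
    from cell import env
    s=env.state();print(np.round(s['eef_pos'],1),np.round(s['tcp_rot'],3),round(s['t'],2));print(*plan(s['eef_pos'],s['tcp_rot'],target,yaw,n))
E
python3 -c "
from h import *
P([482,-19,160],-0.457,25)"
```

```text
[ 243.9 -575.5  214.7] [3.142 0.    0.401] 1.25
[ 0.319 -0.769  0.073] [ 0.    -0.     0.429]
```

drive_tool:
  increments:
    - [[0.32,-0.77,0.07],[0,0,0.43]]
    - [[0.32,-0.77,0.07],[0,0,0.43]]
    - [[0.32,-0.77,0.07],[0,0,0.43]]
    - [[0.32,-0.77,0.07],[0,0,0.43]]
    - [[0.32,-0.77,0.07],[0,0,0.43]]
  jaw: -1

```text
t: 1.67
eef_pos: [251.5, -449.6, 204.1]
tcp_rot: [3.141, -0.0, 0.227]
ft_force: [0.4, -1.0, 0.4]
opening: 0.707
```

drive_tool:
  increments:
    - [[0.32,-0.77,0.07],[0,0,0.43]]
    - [[0.32,-0.77,0.07],[0,0,0.43]]
    - [[0.32,-0.77,0.07],[0,0,0.43]]
    - [[0.32,-0.77,0.07],[0,0,0.43]]
    - [[0.32,-0.77,0.07],[0,0,0.43]]

```text
t: 2.08
eef_pos: [280.6, -328.1, 193.7]
tcp_rot: [3.141, -0.0, 0.055]
ft_force: [-0.5, -0.7, 0.2]
opening: 0.355
```

drive_tool:
  increments:
    - [[0.32,-0.77,0.07],[0,0,0.43]]
    - [[0.32,-0.77,0.07],[0,0,0.43]]
    - [[0.32,-0.77,0.07],[0,0,0.43]]
    - [[0.32,-0.77,0.07],[0,0,0.43]]
    - [[0.32,-0.77,0.07],[0,0,0.43]]

```text
t: 2.5
eef_pos: [330.1, -213.4, 183.2]
tcp_rot: [3.141, -0.0, -0.117]
ft_force: [1.3, -0.3, -0.2]
opening: 0.022
```

drive_tool:
  increments:
    - [[0.32,-0.77,0.07],[0,0,0.43]]
    - [[0.32,-0.77,0.07],[0,0,0.43]]
    - [[0.32,-0.77,0.07],[0,0,0.43]]
    - [[0.32,-0.77,0.07],[0,0,0.43]]
    - [[0.32,-0.77,0.07],[0,0,0.43]]

```text
t: 2.92
eef_pos: [398.6, -108.7, 172.7]
tcp_rot: [3.141, -0.001, -0.289]
ft_force: [-0.4, -0.3, 0.2]
opening: 0.003
```

drive_tool:
  increments:
    - [[0.32,-0.77,0.07],[0,0,0.43]]
    - [[0.32,-0.77,0.07],[0,0,0.43]]
    - [[0.32,-0.77,0.07],[0,0,0.43]]
    - [[0.32,-0.77,0.07],[0,0,0.43]]
    - [[0.32,-0.77,0.07],[0,0,0.43]]

```text
t: 3.33
eef_pos: [484.0, -17.2, 162.1]
tcp_rot: [3.142, -0.0, -0.461]
ft_force: [0.5, -0.2, 0.4]
opening: 0.007
```

```bash
python3 - <<'E'
from cell import env
from h import *
import cv2
p=env.read_camera("wrist");cv2.imwrite("pics/w1.png",cv2.resize(p["pixels"],None,fx=1.5,fy=1.5))
np.save("w1.npy",p,allow_pickle=True)
for t in ["board_pin","tray","tray_end","tray_ear","tray_gap"]:
    r=env.tip_of(t,p);print(t,[(np.round(d["point"]).tolist(),round(d["score"],2)) for d in r][:5])
q=[648,103,-.457]
print(proj(p,place(q,[(a,b,c+10) for a,b,c in TRAY+[(0,0,0),(0,0,35)]]))*1.5)
E
```

```text
board_pin [([647.0, 101.0, 9.0], 0.97)]
tray [([651.0, 106.0, 8.0], 0.78), ([570.0, -53.0, 13.0], 0.69)]
tray_end [([520.0, -39.0, 25.0], 0.86), ([650.0, 104.0, 12.0], 0.28)]
tray_ear [([650.0, 103.0, 15.0], 0.78)]
tray_gap [([588.0, -17.0, 16.0], 0.84)]
[[125.59083793  38.79163111]
 [419.51115836  38.15675537]
 [417.14076298 221.116676  ]
 [149.7702105  221.63856647]
 [125.41517207 137.85575703]
 [ 92.4386101  132.93734501]]
```

View pics/w1.png

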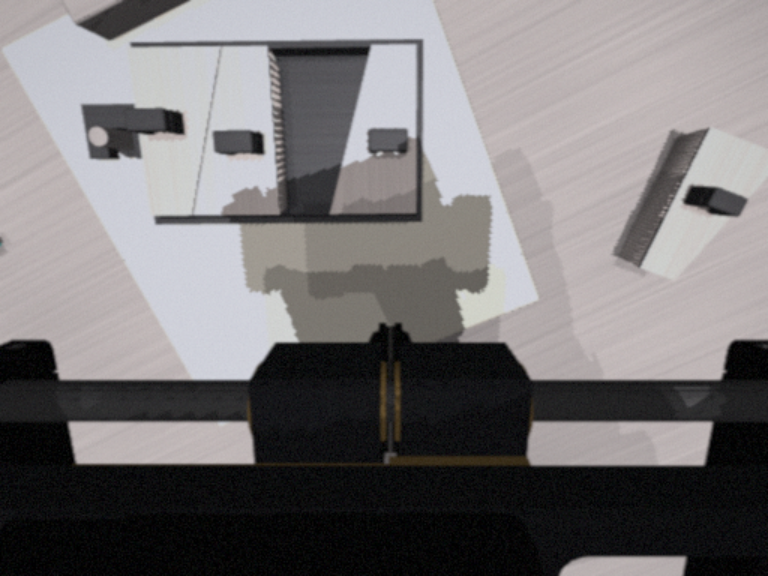

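drive_tool:
  increments:
    - [[0,0,0.96],[0,0,0]]
    - [[0,0,0.96],[0,0,0]]
    - [[0,0,0.96],[0,0,0]]
    - [[0,0,0.96],[0,0,0]]
    - [[0,0,0.9],[0,0,0]]

```text
t: 4.05
eef_pos: [482.7, -19.2, 19.0]
tcp_rot: [-3.142, -0.001, -0.46]
ft_force: [0.3, -0.1, -0.1]
opening: 0.001
```

```bash
python3 - <<'E'
from cell import env
from h import *
s=env.state();print(s['eef_pos'],s['tcp_rot'],s['ft_force'])
c,sn=np.cos(-.457),np.sin(-.457)
d=s['eef_pos'][:2]-[648,103];print("tray frame",c*d[0]+sn*d[1],-sn*d[0]+c*d[1])
E
```

```text
[482.74751652 -19.23002988  19.03485334] [-3.14154153e+00 -5.80158342e-04 -4.60147223e-01] [ 0.27936518 -0.08738368 -0.11443772]
tray frame -94.35935134277474 -182.60579485698855
```

drive_tool:
  increments:
    - [[0.2,0,0],[0,0,0]]
    - [[0.2,0,0],[0,0,0]]
    - [[0.2,0,0],[0,0,0]]
    - [[0.15,0,0],[0,0,0]]
    - [[0.1,0,0],[0,0,0]]

```text
t: 4.47
eef_pos: [507.6, -30.4, 21.5]
tcp_rot: [-3.141, -0.003, -0.46]
ft_force: [-0.2, 0.3, -0.5]
opening: 0.006
```

drive_tool:
  increments:
    - [[0.12,0.044,0],[0,0,-0.25]]
    - [[0.12,0.044,0],[0,0,-0.25]]
    - [[0.12,0.044,0],[0,0,-0.25]]
    - [[0.12,0.044,0],[0,0,-0.25]]
    - [[0.12,0.044,0],[0,0,-0.25]]

```text
t: 4.88
eef_pos: [518.5, -42.8, 20.4]
tcp_rot: [3.141, 0.003, -0.357]
ft_force: [-7.6, 3.0, 6.6]
opening: 0.001
```

```bash
python3 - <<'E'
from cell import env
import cv2
p=env.read_camera("top");cv2.imwrite("pics/t2.png",cv2.resize(p["pixels"][110:250,190:370],None,fx=4,fy=4,interpolation=cv2.INTER_CUBIC))
E
```

```text
(no output)
```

View pics/t2.png

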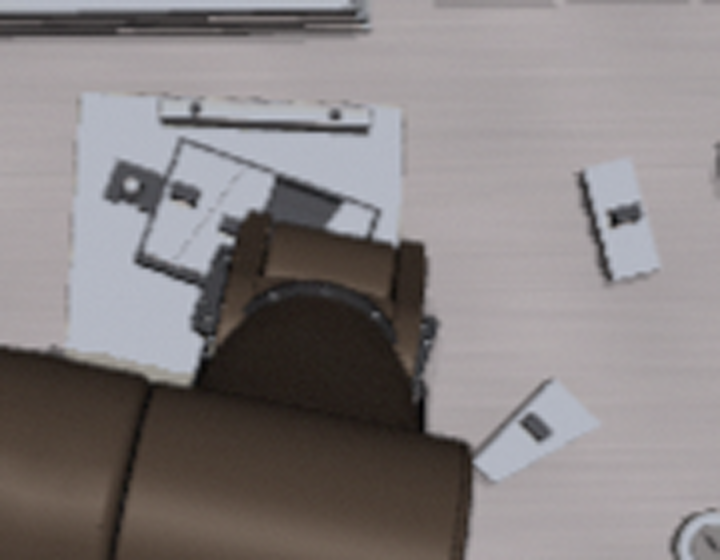

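drive_tool:
  increments:
    - [[0.12,0.044,-0.02],[0,0,-0.25]]
    - [[0.12,0.044,-0.02],[0,0,-0.25]]
    - [[0.12,0.044,0],[0,0,-0.25]]
    - [[0.12,0.044,0],[0,0,-0.25]]
    - [[0.12,0.044,0],[0,0,-0.25]]

```text
t: 5.35
eef_pos: [534.3, -55.1, 21.4]
tcp_rot: [3.141, 0.002, -0.257]
ft_force: [-8.1, 1.3, 6.2]
opening: 0.004
```

drive_tool:
  increments:
    - [[0.12,0.044,0],[0,0,-0.25]]
    - [[0.12,0.044,0],[0,0,-0.25]]
    - [[0.12,0.044,0],[0,0,-0.25]]
    - [[0.12,0.044,0],[0,0,-0.25]]
    - [[0.12,0.044,0],[0,0,-0.25]]

```text
t: 5.77
eef_pos: [550.5, -65.5, 21.4]
tcp_rot: [3.142, 0.002, -0.157]
ft_force: [-6.7, 0.3, 5.2]
opening: 0.002
```

```bash
python3 - <<'E'
from cell import env
import cv2
p=env.read_camera("top");cv2.imwrite("pics/t3.png",cv2.resize(p["pixels"][110:250,190:370],None,fx=4,fy=4,interpolation=cv2.INTER_CUBIC))
E
```

```text
(no output)
```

View pics/t3.png

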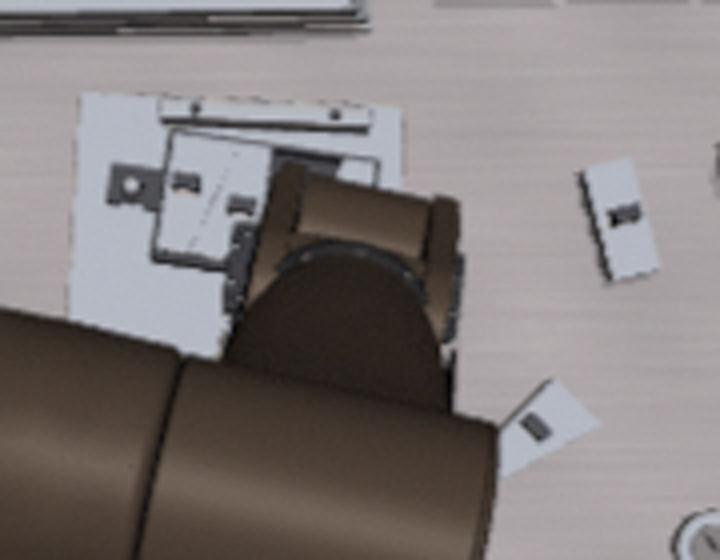

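drive_tool:
  increments:
    - [[0.12,0.044,0],[0,0,-0.25]]
    - [[0.12,0.044,0],[0,0,-0.25]]
    - [[0.12,0.044,0],[0,0,-0.25]]
    - [[0.12,0.044,0],[0,0,-0.25]]

```text
t: 6.15
eef_pos: [564.2, -72.6, 21.3]
tcp_rot: [3.142, 0.001, -0.077]
ft_force: [-5.9, -0.5, 4.1]
opening: 0.004
```

drive_tool:
  increments:
    - [[0.1,0.02,0],[0,0,-0.15]]
    - [[0.1,0.02,0],[0,0,-0.15]]

```text
t: 6.32
eef_pos: [570.2, -74.4, 21.3]
tcp_rot: [3.141, 0.001, -0.053]
ft_force: [-6.7, -2.6, 2.9]
opening: 0.004
```

drive_tool:
  increments:
    - [[0.08,0,0],[0,0,0]]
    - [[0.08,0,0],[0,0,0]]
    - [[0,0,0],[0,0,0]]

```text
t: 6.57
eef_pos: [572.6, -74.5, 21.2]
tcp_rot: [-3.141, 0.007, -0.054]
ft_force: [-16.6, -4.0, 11.6]
opening: 0.004
```

Force rose: against the fence. One look before backing off.

drive_tool:
  increments:
    - [[0.05,0,0],[0,0,0]]
    - [[0,0,0],[0,0,0]]
    - [[0,0,0],[0,0,0]]

```text
t: 6.82
eef_pos: [572.7, -74.5, 21.2]
tcp_rot: [-3.141, 0.009, -0.054]
ft_force: [-23.5, -4.3, 15.8]
opening: 0.004
```

```bash
python3 - <<'E'
from cell import env
import cv2
p=env.read_camera("top");cv2.imwrite("pics/t4.png",cv2.resize(p["pixels"][110:250,190:370],None,fx=4,fy=4,interpolation=cv2.INTER_CUBIC))
p=env.read_camera("scene");cv2.imwrite("pics/s4.png",cv2.resize(p["pixels"][140:280,150:330],None,fx=4,fy=4,interpolation=cv2.INTER_CUBIC))
E
```

```text
(no output)
```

View pics/t4.png

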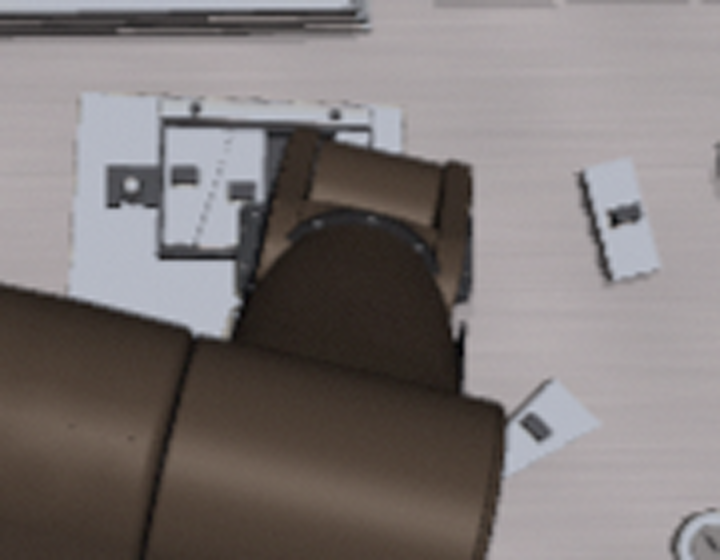

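View pics/s4.png

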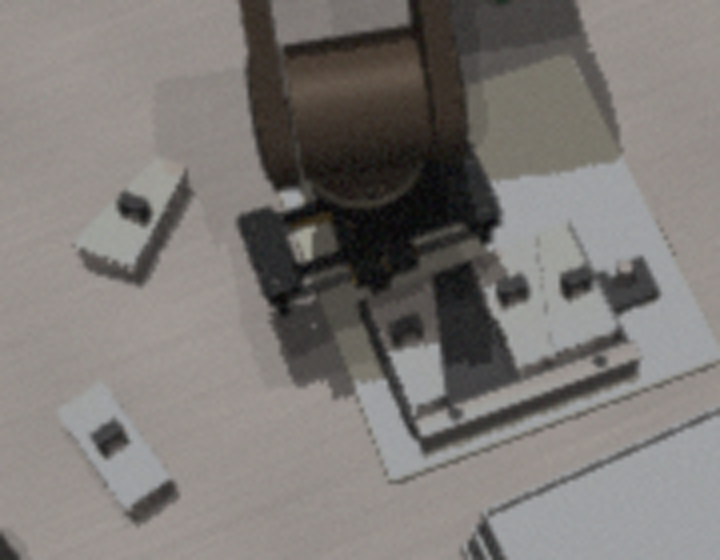

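drive_tool:
  increments:
    - [[-0.3,0,0],[0,0,0]]
    - [[-0.5,0,0],[0,0,0]]
    - [[-0.5,0,0],[0,0,0]]
    - [[-0.5,0,-0.3],[0,0,0]]
    - [[-0.5,0,-0.9],[0,0,0]]

```text
t: 7.33
eef_pos: [506.7, -70.5, 55.3]
tcp_rot: [-3.141, 0.003, -0.054]
ft_force: [-0.7, -0.3, 0.6]
opening: 0.005
```

drive_tool:
  increments:
    - [[-0.5,0,-1],[0,0,0]]
    - [[-0.5,0,-1],[0,0,0]]
    - [[0,0,-1],[0,0,0]]
    - [[0,0,-1],[0,0,0]]
    - [[0,0,-1],[0,0,0]]

```text
t: 7.75
eef_pos: [478.3, -69.2, 209.3]
tcp_rot: [3.141, -0.003, -0.054]
ft_force: [1.7, -0.0, -0.6]
opening: 0.007
```

drive_tool:
  increments:
    - [[0,0,0],[0,0,0]]
    - [[0,0,0],[0,0,0]]

```text
t: 7.92
eef_pos: [479.0, -69.3, 208.7]
tcp_rot: [3.14, -0.005, -0.054]
ft_force: [-0.6, 1.1, -0.0]
opening: 0.005
```

```bash
python3 - <<'E'
from cell import env
from h import *
import cv2
p=env.read_camera("wrist");cv2.imwrite("pics/w5.png",cv2.resize(p["pixels"],None,fx=1.5,fy=1.5))
np.save("w5.npy",p,allow_pickle=True)
for t in ["tray","tray_gap","tray_ear","board_pin","tin_loose_handle"]:
    r=env.tip_of(t,p);print(t,[(np.round(d["point"]).tolist(),round(d["score"],2)) for d in r][:5])
q=[648,103,-.055]
print(proj(p,place(q,[(a,b,c+10) for a,b,c in TRAY+[(0,0,35)]]))*1.5)
p=env.read_camera("top");np.save("t5.npy",p,allow_pickle=True)
cv2.imwrite("pics/t5.png",cv2.resize(p["pixels"][110:250,190:370],None,fx=4,fy=4,interpolation=cv2.INTER_CUBIC))
E
```

```text
tray [([652.0, 102.0, 13.0], 0.65)]
tray_gap [([638.0, -32.0, 13.0], 0.82), ([650.0, 107.0, 11.0], 0.31)]
tray_ear [([653.0, 103.0, 16.0], 0.82)]
board_pin [([647.0, 103.0, 4.0], 0.82)]
tin_loose_handle [([444.0, -227.0, 58.0], 0.92)]
[[151.74113166 -47.79269395]
 [416.252762   -46.94368621]
 [413.78527516 125.91126097]
 [170.61164731 125.30712613]
 [121.05246259  37.45255846]]
```

View pics/w5.png

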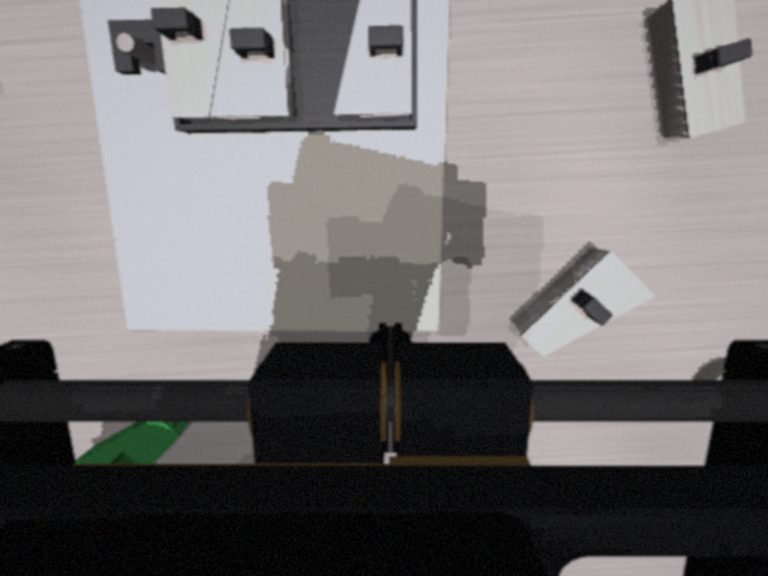

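View pics/t5.png

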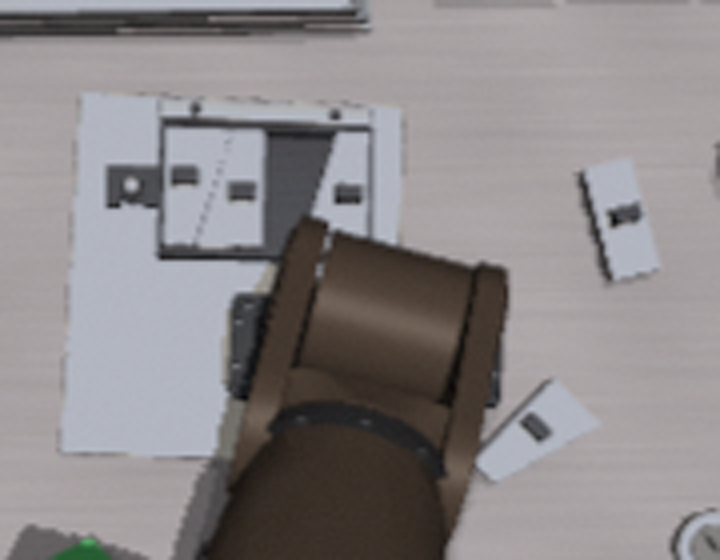

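drive_tool:
  increments:
    - [[0.1,-0.2,-0.4],[0,0,0]]
    - [[0.1,-0.2,-0.4],[0,0,0]]
    - [[0.1,-0.2,-0.4],[0,0,0]]
    - [[0.1,-0.2,-0.4],[0,0,0]]
    - [[0,0,0],[0,0,0]]

```text
t: 8.68
eef_pos: [492.3, -45.2, 256.4]
tcp_rot: [3.141, -0.002, -0.055]
ft_force: [-0.3, -0.0, -0.5]
opening: 0.006
```

drive_tool:
  increments:
    - [[0.3,0,0],[0,0,0]]
    - [[0.3,0,0],[0,0,0]]
    - [[0.3,0,0],[0,0,0]]
    - [[0,0,0],[0,0,0]]
    - [[0,0,0],[0,0,0]]

```text
t: 9.1
eef_pos: [518.5, -47.3, 254.2]
tcp_rot: [-3.141, 0.001, -0.055]
ft_force: [-0.5, -0.2, -0.5]
opening: 0.008
```

```bash
python3 - <<'E'
from cell import env
from h import *
import cv2
p=env.read_camera("wrist");cv2.imwrite("pics/w6.png",cv2.resize(p["pixels"],None,fx=1.5,fy=1.5))
np.save("w6.npy",p,allow_pickle=True)
for t in ["tray","tray_gap","tray_ear","board_pin","tin_loose_handle","tin_a"]:
    r=env.tip_of(t,p);print(t,[(np.round(d["point"]).tolist(),round(d["score"],2)) for d in r][:5])
E
```

```text
tray [([649.0, 107.0, 13.0], 0.97)]
tray_gap [([640.0, -30.0, 16.0], 0.59)]
tray_ear [([653.0, 102.0, 17.0], 0.64), ([648.0, 102.0, 8.0], 0.46)]
board_pin [([646.0, 102.0, 6.0], 0.64), ([648.0, 103.0, -3.0], 0.62)]
tin_loose_handle []
tin_a [([639.0, 13.0, 13.0], 0.85), ([640.0, 282.0, 0.0], 0.81), ([641.0, -72.0, 14.0], 0.8), ([647.0, 58.0, 14.0], 0.74), ([325.0, 163.0, -4.0], 0.66)]
```

View pics/w6.png

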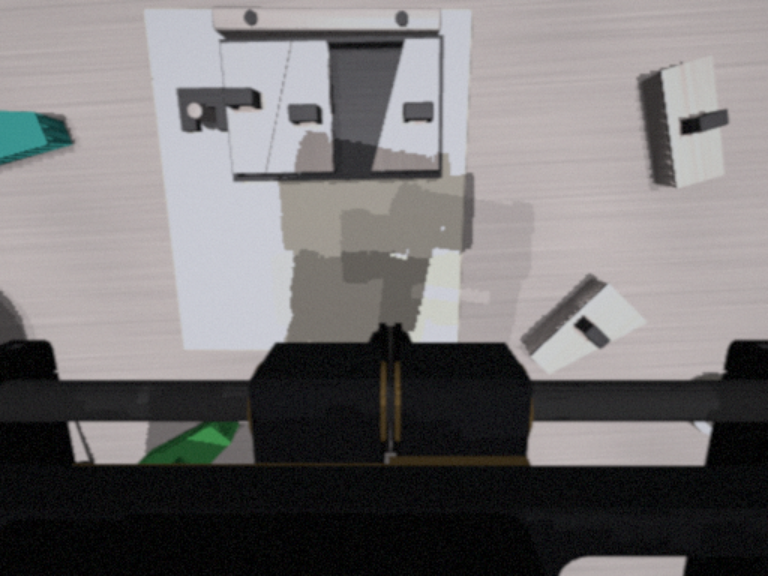

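```bash
python3 - <<'E'
import numpy as np,cv2
p=np.load("w6.npy",allow_pickle=True).item()["pixels"]
cv2.imwrite("pics/w6g.png",cv2.resize(p[10:130,130:310],None,fx=4.4,fy=4.4,interpolation=cv2.INTER_CUBIC))
cv2.imwrite("pics/w6t.png",cv2.resize(p[170:260,330:450],None,fx=6,fy=6,interpolation=cv2.INTER_CUBIC))
E
```

```text
(no output)
```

View pics/w6g.png

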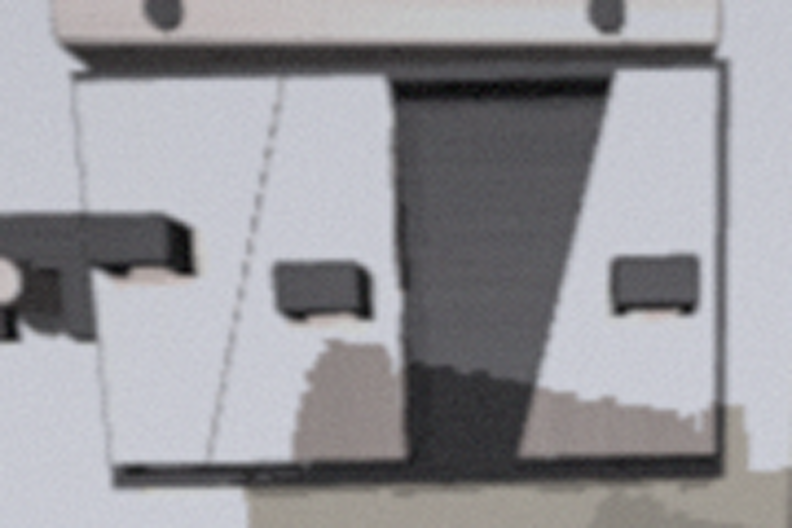

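View pics/w6t.png

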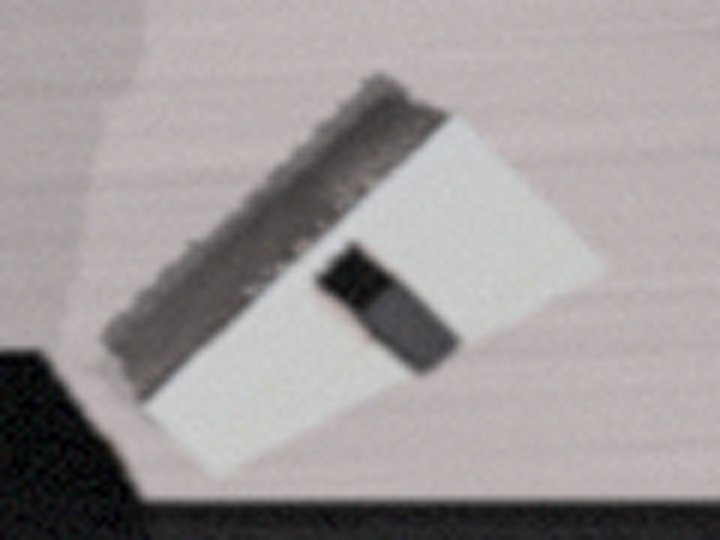

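```bash
python3 - <<'E'
import cv2
from h import *
w=np.load("w6.npy",allow_pickle=True).item();w5=np.load("w5.npy",allow_pickle=True).item();t5=np.load("t5.npy",allow_pickle=True).item()
g=lambda a:(np.array(a)-1.7)/4.4+[130,10]
t=lambda a:(np.array(a)-2.5)/6+[330,170]
LP=t([(453,112),(607,268),(218,478),(145,405)])
for z in (14,):
    B=[(a,b,c+z) for a,b,c in WEDGE]
    fb=fit([(w,B,g([(408,460),(210,462),(283,80),(388,79)]))],[640,13,3.08]);fc=fit([(w,B,g([(716,455),(520,458),(613,72),(716,70)]))],[640,-72,3.08])
    print("b",fb,"c",fc)
for o in ([(w,WEDGE,LP)],):
    print("loose z0",fit(o,[440,-222,-.8]))
c5=lambda a:np.array(a)/1.5-.17
c=lambda a:(np.array(a)-1.5)/4+[190,110]
o=[(w,WEDGE,LP),(t5,WEDGE,c([(552,378),(602,424),(492,482),(474,463)]))]
print("2view",fit(o,[440,-222,-.8,0]))
print("handle",fit([(w,[(6,3,60)],t([(411,330)]))],[440,-222,-.8])[0])
for nm,q in (("b",fb[0]),("c",fc[0])):
    th=-.055;d=q[:2]-[648,103];print(nm,np.cos(th)*d[0]+np.sin(th)*d[1],-np.sin(th)*d[0]+np.cos(th)*d[1])
cv2.imwrite("pics/w5t.png",cv2.resize(w5["pixels"][150:250,330:450],None,fx=6,fy=6,interpolation=cv2.INTER_CUBIC))
E
```

```text
b (array([640.75104978,  12.47038659,   3.10832551]), np.float64(0.43131187200504834)) c (array([637.81654679, -72.94818347,   3.11444761]), np.float64(0.22557046523801147))
loose z0 (array([ 435.11698822, -222.3358526 ,   -0.79173906]), np.float64(0.3265294606997614))
2view (array([ 433.84772047, -223.56466297,   -0.79224585,   -3.08888375]), np.float64(0.40777673122574953))
handle [ 434.80749189 -222.29105694   -0.80133087]
b -2.26137013880823 -90.7912131723932
c -0.4957826889957797 -176.2419365066888
```

View pics/w5t.png

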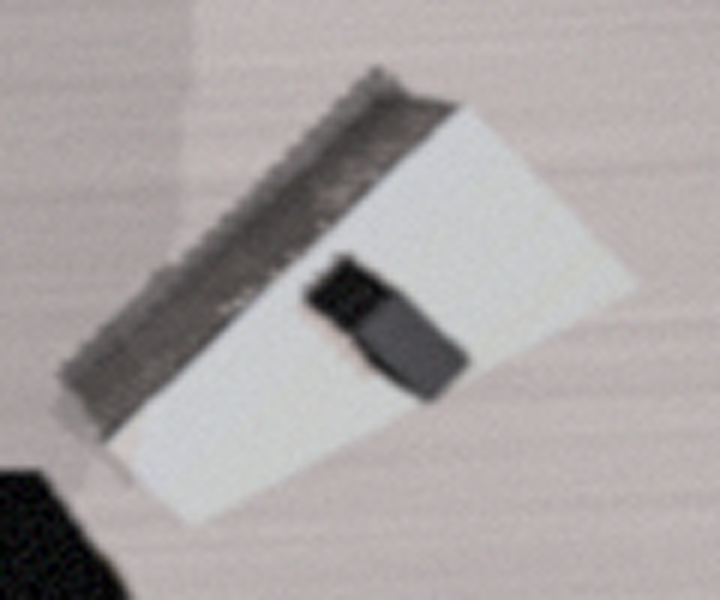

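```bash
python3 - <<'E'
from h import *
w=np.load("w6.npy",allow_pickle=True).item();w5=np.load("w5.npy",allow_pickle=True).item()
g=lambda a:(np.array(a)-1.7)/4.4+[130,10]
print("tray",fit([(w,[(a,b,c+10) for a,b,c in TRAY],g([(72,72),(728,60),(721,475),(113,486)]))],[648,103,-.05]))
print("board",fit([(w,BOARD,np.array([(471-325,10),(471,10),(458,349),(184,350)])/1.5)],[648,103,-.05]))
t5=lambda a:(np.array(a)-2.5)/6+[330,150]
t=lambda a:(np.array(a)-2.5)/6+[330,170]
A=(w5,WEDGE,t5([(465,103),(637,285),(195,525),(103,438)]));B=(w,WEDGE,t([(453,112),(607,268),(218,478),(145,405)]))
print(fit([A],[440,-222,-.8]),fit([A,B],[440,-222,-.8,0]))
E
python3 -c "
from h import *
P([441,-225,110],0.776,12)"
```

```text
tray (array([ 6.44777975e+02,  1.02000761e+02, -3.77445277e-02]), np.float64(0.5857806167051288))
board (array([ 6.43355181e+02,  1.00812485e+02, -5.41089242e-02]), np.float64(1.7559881023515893))
(array([ 435.27724123, -222.17677748,   -0.80489542]), np.float64(0.519554435251431)) (array([ 434.15049307, -223.65948806,   -0.79860285,   -3.13227383]), np.float64(0.39147920429707306))
[518.  -47.1 255.2] [ 3.141 -0.    -0.055] 9.45
[-0.371  0.411  0.403] [ 0.    -0.    -0.866]
```

drive_tool:
  increments:
    - [[-0.37,0.41,0.4],[0,0,-0.866]]
    - [[-0.37,0.41,0.4],[0,0,-0.866]]
    - [[-0.37,0.41,0.4],[0,0,-0.866]]
    - [[-0.37,0.41,0.4],[0,0,-0.866]]
    - [[-0.37,0.41,0.4],[0,0,-0.866]]
  jaw: -0.1

```text
t: 9.87
eef_pos: [467.6, -113.1, 194.9]
tcp_rot: [3.141, -0.0, 0.295]
ft_force: [1.0, -0.6, -0.6]
opening: 0.3
```

drive_tool:
  increments:
    - [[-0.37,0.41,0.4],[0,0,-0.866]]
    - [[-0.37,0.41,0.4],[0,0,-0.866]]
    - [[-0.37,0.41,0.4],[0,0,-0.866]]
    - [[-0.37,0.41,0.4],[0,0,-0.866]]
    - [[-0.37,0.41,0.4],[0,0,-0.866]]

```text
t: 10.28
eef_pos: [443.1, -192.1, 134.8]
tcp_rot: [3.141, -0.0, 0.641]
ft_force: [1.3, 0.8, 1.5]
opening: 0.45
```

drive_tool:
  increments:
    - [[-0.37,0.41,0.4],[0,0,-0.866]]
    - [[-0.37,0.41,0.4],[0,0,-0.866]]
    - [[0,0,0],[0,0,0]]
    - [[0,0,0],[0,0,0]]

```text
t: 10.62
eef_pos: [441.2, -224.6, 110.8]
tcp_rot: [-3.141, 0.0, 0.773]
ft_force: [0.7, 0.4, 0.9]
opening: 0.452
```

```bash
python3 - <<'E'
from cell import env
from h import *
import cv2
P([441.2,-224.7,40],0.776,5)
p=env.read_camera("wrist");cv2.imwrite("pics/w7.png",cv2.resize(p["pixels"],None,fx=1.5,fy=1.5))
np.save("w7.npy",p,allow_pickle=True)
for t in ["tin_loose","tin_loose_handle","tin_loose_wide"]:
    r=env.tip_of(t,p);print(t,[(np.round(d["point"],1).tolist(),round(d["score"],2)) for d in r][:5])
print(proj(p,place([435,-222.5,-.797],WEDGE+[(6,3,60)]))*1.5)
print(proj(p,place([435,-222.5,-.797],WEDGE+[(0,3,60),(12,3,60)]))*1.5)
E
```

```text
[ 441.2 -224.6  110.8] [-3.141  0.     0.773] 10.62
[-0.     0.001  0.472] [-0.003  0.001 -0.007]
tin_loose [([437.7, -220.0, -2.9], 0.79)]
tin_loose_handle [([441.3, -229.5, 55.8], 0.58)]
tin_loose_wide [([460.8, -260.6, 38.4], 0.79)]
[[465.1248168  268.35213342]
 [461.25028415 358.04622279]
 [296.3259467  312.50987342]
 [293.99712656 268.16886991]
 [390.24390179 309.70364543]]
[[465.1248168  268.35213342]
 [461.25028415 358.04622279]
 [296.3259467  312.50987342]
 [293.99712656 268.16886991]
 [378.66067164 309.69104088]
 [401.82724368 309.7162501 ]]
```

View pics/w7.png

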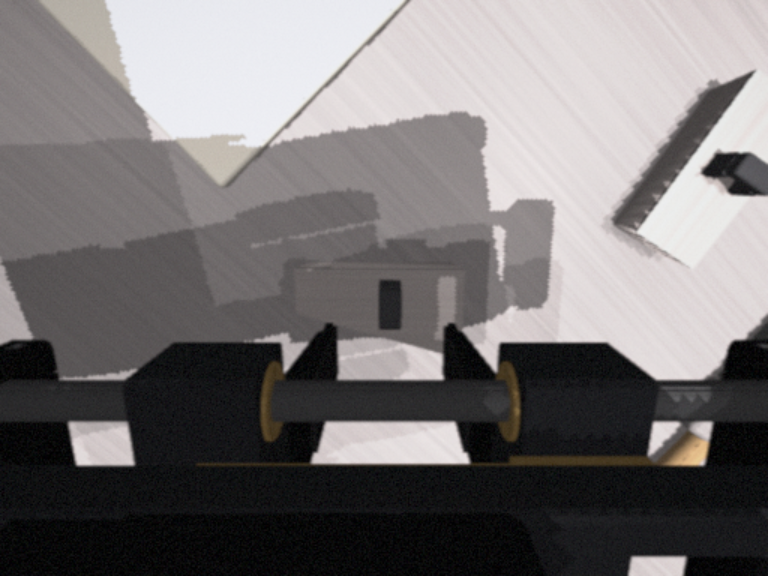

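drive_tool:
  increments:
    - [[0,0,0.6],[0,0,0]]
    - [[0,0,0.6],[0,0,0]]
    - [[0,0,0.6],[0,0,0]]
    - [[0,0,0.4],[0,0,0]]
    - [[0,0,0.13],[0,0,0]]

```text
t: 11.23
eef_pos: [441.3, -223.5, 40.3]
tcp_rot: [-3.14, 0.0, 0.776]
ft_force: [-0.3, -0.5, 0.0]
opening: 0.452
```

drive_tool:
  increments:
    - [[0,0,0],[0,0,0]]
    - [[0,0,0],[0,0,0]]

```text
t: 11.4
eef_pos: [441.9, -224.3, 41.9]
tcp_rot: [3.141, -0.0, 0.776]
ft_force: [-0.2, 1.2, -0.6]
opening: 0.452
```

drive_tool:
  increments:
    - [[0,0,0],[0,0,0]]
    - [[0,0,0],[0,0,0]]
    - [[0,0,0],[0,0,0]]
    - [[0,0,0],[0,0,0]]
    - [[0,0,0],[0,0,0]]
  jaw: -1

```text
t: 11.82
eef_pos: [441.6, -224.5, 41.5]
tcp_rot: [3.141, -0.0, 0.776]
ft_force: [-0.4, 0.2, -0.2]
opening: 0.155
```

drive_tool:
  increments:
    - [[0,0,0],[0,0,0]]
    - [[0,0,0],[0,0,0]]
    - [[0,0,0],[0,0,0]]

```text
t: 12.07
eef_pos: [441.5, -224.5, 41.4]
tcp_rot: [3.141, 0.0, 0.776]
ft_force: [-0.6, 0.5, 4.9]
opening: 0.126
```

drive_tool:
  increments:
    - [[0,0,-0.4],[0,0,0]]
    - [[0,0,-0.8],[0,0,0]]
    - [[0,0,-0.9],[0,0,0]]
    - [[0,0,-0.9],[0,0,0]]
    - [[0,0,-0.5],[0,0,0]]

```text
t: 12.48
eef_pos: [441.9, -224.7, 148.5]
tcp_rot: [3.14, -0.0, 0.776]
ft_force: [0.3, -0.9, -1.6]
opening: 0.124
```

drive_tool:
  increments:
    - [[0,0,0],[0,0,0]]
    - [[0,0,0],[0,0,0]]

```text
t: 12.65
eef_pos: [441.5, -224.4, 146.2]
tcp_rot: [3.141, -0.0, 0.776]
ft_force: [-0.4, 0.0, -1.9]
opening: 0.125
```

```bash
python3 - <<'E'
from cell import env
from h import *
import cv2
p=env.read_camera("wrist");cv2.imwrite("pics/w8.png",cv2.resize(p["pixels"],None,fx=1.5,fy=1.5))
np.save("w8.npy",p,allow_pickle=True)
s=env.state();h=s['eef_pos'];yaw=s['tcp_rot'][2]-np.pi/2;print(h,s['tcp_rot'])
# predicted lid corners if tin yaw = tool yaw - pi/2, handle at tcp
q0=place([0,0,yaw],[(6,3,0)])[0]
q=[h[0]-q0[0],h[1]-q0[1],yaw,h[2]-41.4]
print(q,proj(p,place(q,WEDGE))*1.5)
E
```

```text
[ 441.10477167 -224.19981665  145.36174142] [-3.14079470e+00  2.10544672e-04  7.76062954e-01]
[np.float64(434.7608906208838), np.float64(-222.01918068981993), np.float64(-0.7947333730935096), np.float64(103.96174142177816)] [[491.06881757 302.10867833]
 [484.05784979 419.92014482]
 [262.01337254 360.65051736]
 [257.69787454 301.81546093]]
```

View pics/w8.png

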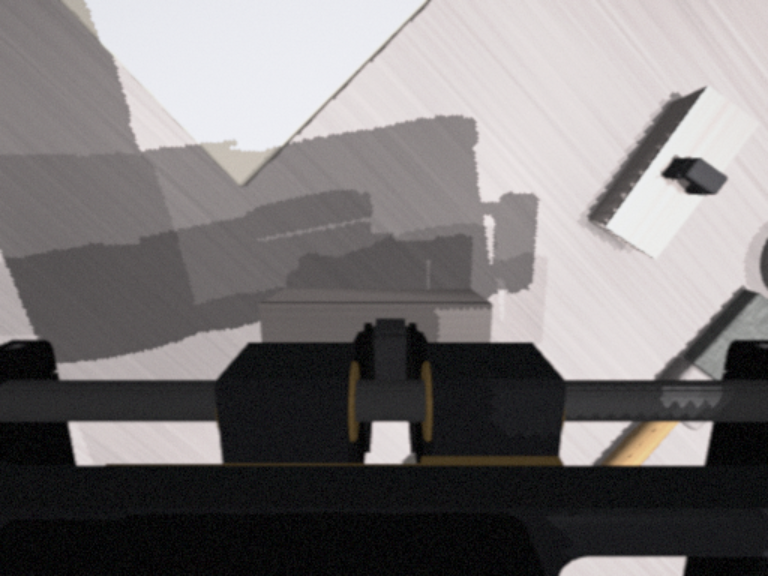

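```bash
python3 -c "
from h import *
P([645.4,-27.4,140],1.533,15)"
```

```text
[ 441.1 -224.2  145.4] [-3.141  0.     0.776] 12.7
[0.604 0.229 0.012] [-0.001 -0.    -0.631]
```

drive_tool:
  increments:
    - [[0.6,0.23,0.01],[0,0,-0.63]]
    - [[0.6,0.23,0.01],[0,0,-0.63]]
    - [[0.6,0.23,0.01],[0,0,-0.63]]
    - [[0.6,0.23,0.01],[0,0,-0.63]]
    - [[0.6,0.23,0.01],[0,0,-0.63]]

```text
t: 13.12
eef_pos: [525.5, -176.8, 142.6]
tcp_rot: [-3.139, 0.0, 1.03]
ft_force: [0.1, -0.4, -1.1]
opening: 0.125
```

drive_tool:
  increments:
    - [[0.6,0.23,0.01],[0,0,-0.63]]
    - [[0.6,0.23,0.01],[0,0,-0.63]]
    - [[0.6,0.23,0.01],[0,0,-0.63]]
    - [[0.6,0.23,0.01],[0,0,-0.63]]
    - [[0.6,0.23,0.01],[0,0,-0.63]]

```text
t: 13.53
eef_pos: [594.9, -110.2, 140.8]
tcp_rot: [-3.138, 0.0, 1.282]
ft_force: [-0.3, 0.9, -2.7]
opening: 0.123
```

drive_tool:
  increments:
    - [[0.6,0.23,0.01],[0,0,-0.63]]
    - [[0.6,0.23,0.01],[0,0,-0.63]]
    - [[0.6,0.23,0.01],[0,0,-0.63]]
    - [[0.6,0.23,0.01],[0,0,-0.63]]
    - [[0.6,0.23,0.01],[0,0,-0.63]]

```text
t: 13.95
eef_pos: [645.4, -28.5, 139.1]
tcp_rot: [-3.138, -0.0, 1.534]
ft_force: [-0.5, -0.8, -1.6]
opening: 0.124
```

drive_tool:
  increments:
    - [[0,0,0],[0,0,0]]
    - [[0,0,0],[0,0,0]]
    - [[0,0,0],[0,0,0]]

```text
t: 14.2
eef_pos: [644.9, -29.6, 140.2]
tcp_rot: [-3.139, 0.0, 1.531]
ft_force: [0.1, 0.2, -1.6]
opening: 0.124
```

```bash
python3 - <<'E'
from cell import env
from h import *
import cv2
P([645.4,-27.4,95],1.533,5)
p=env.read_camera("wrist");cv2.imwrite("pics/w9.png",cv2.resize(p["pixels"],None,fx=1.5,fy=1.5))
p=env.read_camera("scene");np.save("s9.npy",p,allow_pickle=True);cv2.imwrite("pics/s9.png",cv2.resize(p["pixels"][140:280,150:330],None,fx=4,fy=4,interpolation=cv2.INTER_CUBIC))
E
```

```text
[644.9 -29.6 140.2] [-3.139  0.     1.531] 14.2
[0.015 0.003 0.301] [-0.006  0.    -0.004]
```

View pics/w9.png

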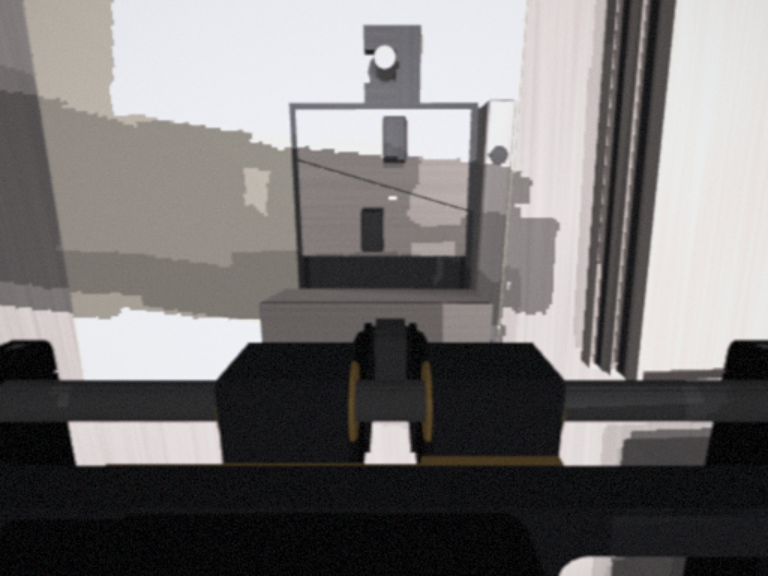

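View pics/s9.png

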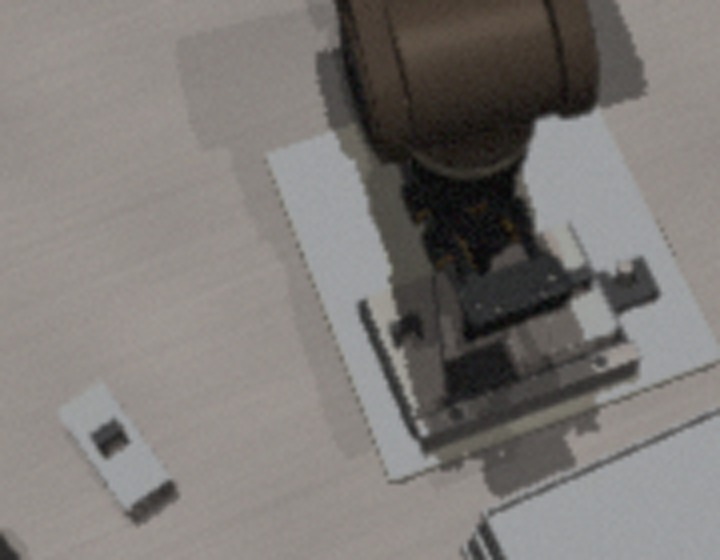

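```bash
python3 - <<'E'
from cell import env
from h import *
import cv2
p=env.read_camera("wrist")
s=env.state();print(s['eef_pos'],s['tcp_rot'])
cv2.imwrite("pics/w10.png",cv2.resize(p["pixels"][20:220,160:350],None,fx=4,fy=3,interpolation=cv2.INTER_CUBIC))
L=[(-55,-22,34),(55,-22,34),(0,0,45)]
px=np.array([(290,103),(478,103),(384,57)])/1.5
print("tray",fit([(p,L,px)],[646,102,-.04]))
# tin_b straight edge endpoints (lid, z=50)
B=[(48,20,50),(-48,20,50)]
print("b",fit([(p,B,np.array([(302,257),(467,257)])/1.5)],[640,12.5,3.1]))
E
```

```text
[645.19768566 -30.12691107 141.28623815] [-3.14088648e+00  5.45099719e-05  1.53064633e+00]
tray (array([ 6.45777217e+02,  1.00775210e+02, -3.90365862e-02]), np.float64(0.29561477056928637))
b (array([642.45953306,  11.1918267 ,   3.1031938 ]), np.float64(0.8118390381898944))
```

View pics/w10.png

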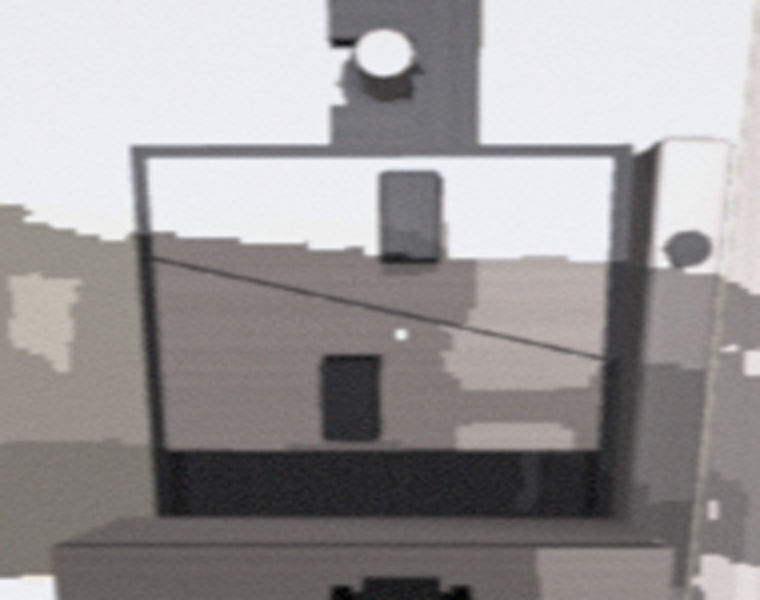

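drive_tool:
  increments:
    - [[0.02,0,0.5],[0,0,0]]
    - [[0.02,0,0.5],[0,0,0]]
    - [[0.02,0,0.4],[0,0,0]]
    - [[0,0,0],[0,0,0]]
    - [[0,0,0],[0,0,0]]

```text
t: 14.77
eef_pos: [645.4, -27.8, 99.3]
tcp_rot: [-3.14, 0.0, 1.532]
ft_force: [0.4, 0.7, -1.9]
opening: 0.125
```

```bash
python3 - <<'E'
from cell import env
from h import *
import cv2
p=env.read_camera("wrist")
s=env.state();print(s['eef_pos'],s['tcp_rot'])
cv2.imwrite("pics/w11.png",cv2.resize(p["pixels"][20:220,160:350],None,fx=4,fy=3,interpolation=cv2.INTER_CUBIC))
p=env.read_camera("scene");np.save("s11.npy",p,allow_pickle=True);cv2.imwrite("pics/s11.png",cv2.resize(p["pixels"][185:265,225:325],None,fx=7.5,fy=7.5,interpolation=cv2.INTER_CUBIC))
E
```

```text
[645.8343739  -27.83192605 100.05118174] [3.14137212e+00 1.29470598e-04 1.53171040e+00]
```

View pics/w11.png

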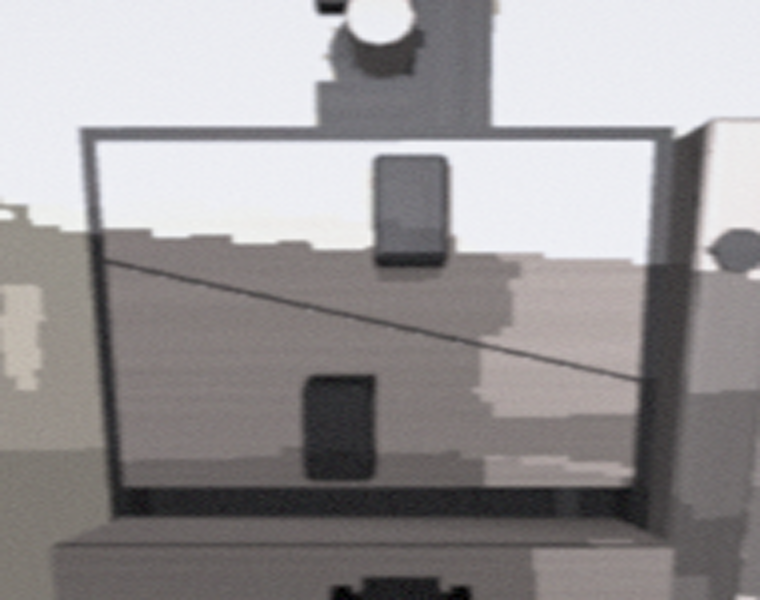

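View pics/s11.png

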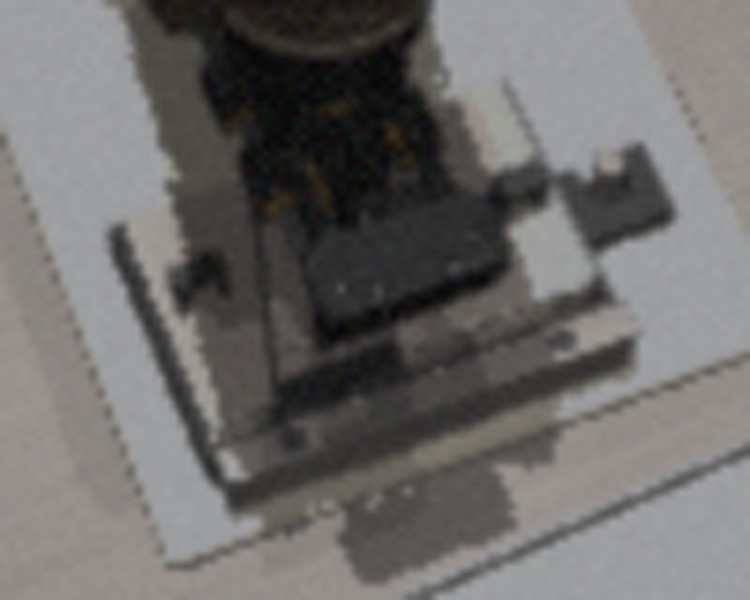

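```bash
python3 - <<'E'
from cell import env
from h import *
p=env.read_camera("wrist");s=env.state();print(s['eef_pos'])
def bp(u,v,z):
    return least_squares(lambda q:(proj(p,[q[0],q[1],z])-[u,v])[0],[645,-20]).x
f=lambda c,r:(160+(c-1.5)/4,20+(r-1)/3)
z=s['eef_pos'][2]-41.4
for nm,c,r,zz in [("lidL",55,544,z+36),("lidR",672,544,z+36),("bL",120,487,50),("bR",638,487,50),("trL",82,129,34),("trR",673,129,34),("footL",115,518,50),("wallinR at b",638,487,34)]:
    print(nm,bp(*f(c,r),zz))
E
```

```text
[646.08073338 -27.69896528 100.59479071]
lidL [592.67521546  -7.84877583]
lidR [687.24988162 -11.4186374 ]
bL [592.54958702  -5.63576549]
bR [690.83871484  -9.33551288]
trL [590.1410346   81.34044301]
trR [699.43362561  77.29095796]
footL [590.82380298 -13.66666477]
wallinR at b [694.00467643 -12.89284393]
```

drive_tool:
  increments:
    - [[-0.02,0.04,0.1],[0,0,0]]
    - [[0,0,0.15],[0,0,0]]
    - [[0,0,0.15],[0,0,0]]
    - [[0,0,0.1],[0,0,0]]
    - [[0,0,0],[0,0,0]]

```text
t: 15.33
eef_pos: [646.4, -28.1, 83.8]
tcp_rot: [-3.14, -0.0, 1.532]
ft_force: [-0.3, 0.3, -1.7]
opening: 0.122
```

drive_tool:
  increments:
    - [[0,0,0.1],[0,0,0]]
    - [[0,0,0.1],[0,0,0]]
    - [[0,0,0.1],[0,0,0]]
    - [[0,0,0],[0,0,0]]

```text
t: 15.67
eef_pos: [646.5, -28.1, 75.0]
tcp_rot: [-3.141, -0.0, 1.532]
ft_force: [-0.3, -0.6, -1.3]
opening: 0.124
```

drive_tool:
  increments:
    - [[0,0,0.1],[0,0,0]]
    - [[0,0,0.1],[0,0,0]]
    - [[0,0,0.1],[0,0,0]]
    - [[0,0,0.1],[0,0,0]]
    - [[0,0,0],[0,0,0]]

```text
t: 16.08
eef_pos: [646.6, -28.1, 63.0]
tcp_rot: [-3.141, -0.0, 1.532]
ft_force: [0.2, -0.2, -2.2]
opening: 0.126
```

drive_tool:
  increments:
    - [[0,0,0.07],[0,0,0]]
    - [[0,0,0.07],[0,0,0]]
    - [[0,0,0],[0,0,0]]
    - [[0,0,0],[0,0,0]]

```text
t: 16.42
eef_pos: [646.8, -28.2, 59.4]
tcp_rot: [-3.141, 0.0, 1.532]
ft_force: [0.1, -0.7, -2.3]
opening: 0.124
```

drive_tool:
  increments:
    - [[0,0,0.05],[0,0,0]]
    - [[0,0,0.05],[0,0,0]]
    - [[0,0,0],[0,0,0]]
    - [[0,0,0],[0,0,0]]

```text
t: 16.75
eef_pos: [646.8, -28.2, 56.4]
tcp_rot: [-3.141, 0.0, 1.532]
ft_force: [-0.7, -0.2, -2.4]
opening: 0.126
```

drive_tool:
  increments:
    - [[0,0,0.03],[0,0,0]]
    - [[0,0,0.03],[0,0,0]]
    - [[0,0,0],[0,0,0]]

```text
t: 17.0
eef_pos: [646.9, -28.2, 55.4]
tcp_rot: [3.141, 0.0, 1.532]
ft_force: [-2.3, -0.0, 5.3]
opening: 0.128
```

```bash
python3 - <<'E'
from cell import env
import cv2
p=env.read_camera("wrist");cv2.imwrite("pics/w12.png",cv2.resize(p["pixels"],None,fx=1.5,fy=1.5))
E
```

```text
(no output)
```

View pics/w12.png

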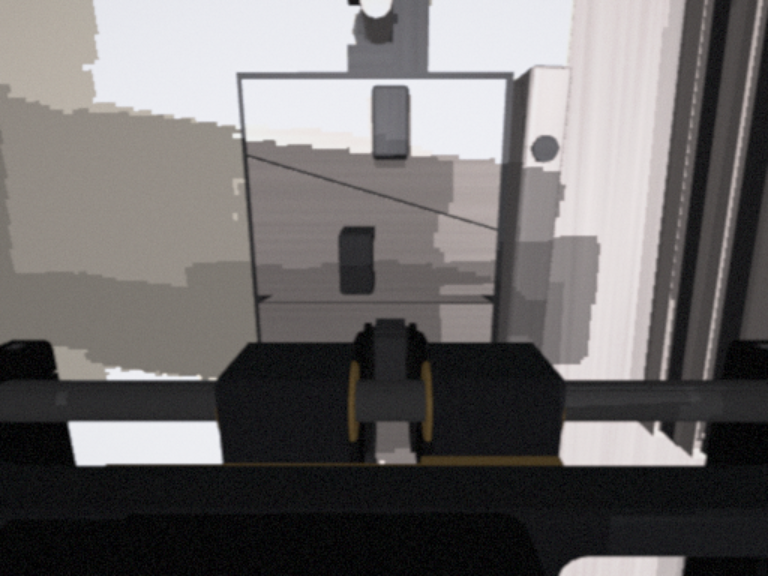

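The lid is level with tin_b's lid: the seam sits at row 299 and the edge runs (258–493). The tin is seated, so I release it.

drive_tool:
  increments:
    - [[0,0,-0.02],[0,0,0]]
    - [[0,0,0],[0,0,0]]
    - [[0,0,0],[0,0,0]]
    - [[0,0,0],[0,0,0]]
    - [[0,0,0],[0,0,0]]
  jaw: -0.2

```text
t: 17.47
eef_pos: [646.8, -28.2, 55.2]
tcp_rot: [-3.142, 0.0, 1.532]
ft_force: [0.5, 1.2, -0.5]
opening: 0.388
```

drive_tool:
  increments:
    - [[0,0,-0.3],[0,0,0]]
    - [[0,0,-0.5],[0,0,0]]
    - [[0,0,-0.8],[0,0,0]]
    - [[0,0,-1],[0,0,0]]
    - [[0,0,-1],[0,0,0]]

```text
t: 17.88
eef_pos: [646.6, -28.1, 164.8]
tcp_rot: [-3.141, 0.0, 1.532]
ft_force: [-0.0, -1.0, 0.5]
opening: 0.398
```

drive_tool:
  increments:
    - [[-0.8,-0.8,-0.5],[0,0,0]]
    - [[-0.8,-0.8,-0.5],[0,0,0]]
    - [[-0.8,-0.8,-0.3],[0,0,0]]
    - [[-0.8,-0.8,0],[0,0,0]]
    - [[-0.8,-0.8,0],[0,0,0]]

```text
t: 18.3
eef_pos: [521.2, -144.2, 203.7]
tcp_rot: [3.14, 0.001, 1.533]
ft_force: [0.4, -0.5, 0.4]
opening: 0.401
```

drive_tool:
  increments:
    - [[-0.8,-0.4,0],[0,0,0]]
    - [[-0.8,-0.4,0],[0,0,0]]
    - [[-0.8,-0.4,0],[0,0,0]]
    - [[-0.8,-0.4,0],[0,0,0]]
    - [[-0.8,-0.4,0],[0,0,0]]

```text
t: 18.72
eef_pos: [456.9, -262.1, 203.1]
tcp_rot: [3.141, 0.001, 1.532]
ft_force: [0.3, -0.4, 0.2]
opening: 0.405
```

```bash
python3 - <<'E'
from cell import env
from h import *
import cv2
for n in ("top","scene"):
    p=env.read_camera(n);np.save(n+"13.npy",p,allow_pickle=True)
    a=p["pixels"][110:250,190:370] if n=="top" else p["pixels"][140:280,150:330]
    cv2.imwrite(f"pics/{n}13.png",cv2.resize(a,None,fx=4,fy=4,interpolation=cv2.INTER_CUBIC))
    for t in ["tray","board_pin","tin_loose","tray_gap"]:
        r=env.tip_of(t,p);print(t,[(np.round(d["point"]).tolist(),round(d["score"],2)) for d in r][:6])
print(env.state()['t'])
E
```

```text
tray [([647.0, 105.0, 10.0], 0.75), ([616.0, -302.0, -1.0], 0.18)]
board_pin [([647.0, 105.0, 9.0], 0.8), ([648.0, 107.0, 10.0], 0.28)]
tin_loose [([335.0, 355.0, -5.0], 0.72), ([642.0, -28.0, 18.0], 0.65)]
tray_gap [([645.0, -26.0, 12.0], 0.63)]
tray [([648.0, 105.0, 18.0], 0.56)]
board_pin [([649.0, 105.0, 6.0], 0.57)]
tin_loose [([640.0, -26.0, 11.0], 0.7)]
tray_gap [([648.0, -25.0, 75.0], 0.66), ([642.0, -29.0, 12.0], 0.57), ([649.0, 107.0, 14.0], 0.32)]
19.2167
```

View pics/top13.png

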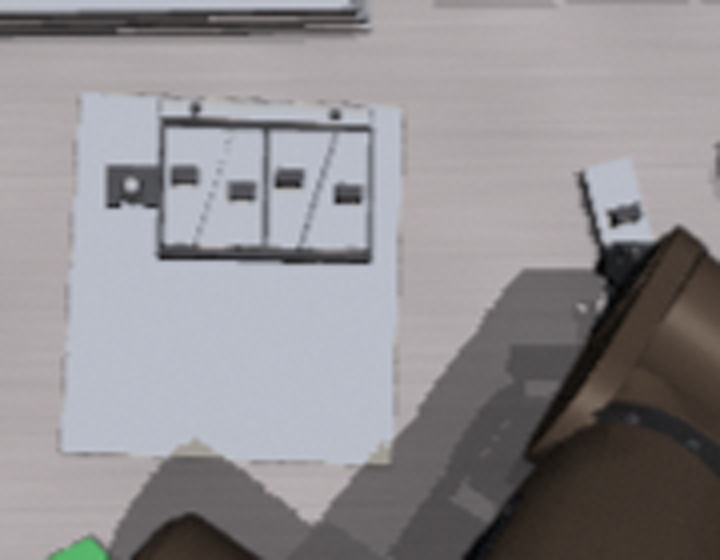

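View pics/scene13.png

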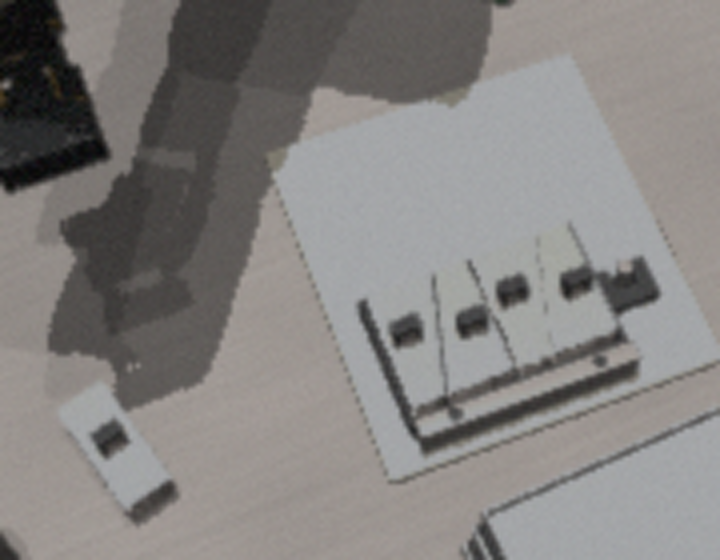

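```bash
python3 -c "
from cell import env
print(env.job_done())"
```

```text
the job is handed in; nothing more can be done
None
```

The tray is home along the fence and the wedge tin stands in its empty place. I handed the job in at about 19 s of the 54 s allowed.

- **Tray:** I pushed the outer wall near the free end with the shut fingers, swinging the tray round the pin until the force rose to 24 N against the fence. Afterwards, pictures showed the pin still in the notch and the long side along the fence. My last measured heading was -0.039 rad for the tray and -0.054 rad for the board, within my fitting error of each other.
- **Tin:** I took the wedge tin by its handle, turned it to the tray's heading and lowered it slowly. It met the floor at the expected height (TCP 55.4 mm), and its lid was level with tin_b's before I let go.
- **Last check:** Top and scene pictures show four tins level and head to tail, filling the tray. The wedge tin's wide end points to the fence, and the rectangular tin sits where it was. The arm is clear at 203 mm. I did not compare each of the other bystanders with its starting place; the arm did not go near them.
- **Disagreements:** The network put the placed tin at (642,-28) and (640,-26), against my target of about (640,-31), so they agree within its 4 mm accuracy. It also gave one false hit for the wedge tin at (335,355), probably the green look-alike, which I ignored. Two-view fits put the loose tin's underside about 3 mm below the bench, so I used zero for the grasp.

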